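Pull the tall relay and show its blades to the inspection viewer

ROBOT

A 6-joint arm with a two-finger parallel gripper is mounted at the origin on the work surface. World frame = base frame: x ahead of the robot, y to its left, z up, the work surface at z = 0. Lengths are in m, angles in rad, forces in N, time in s.
With the tool pointing down it reaches from about 0.425 to 0.95 m from the base axis. Payload 3.5 kg.
Tool frame: the origin (TCP) lies midway between the tips of the shut fingers; the grasp point (between the pads) lies 19 mm behind it (ctrl.hold_point_z is the distance from the TCP to the grasp point, in m); z points along the fingers, y is the line along which they close (so a half turn about z gives the same grasp; the last joint's range is limited). The gripper opens to 85 mm and grips with 20 to 120 N. Pads are 22 mm wide; open, the fingers measure 114 mm over their backs; the gripper's body (76 mm by 85 mm) begins 54 mm behind the grasp point. The pads swing forward as they close: fully open they stand 13 mm farther back than shut.
Start: joints at [1.185, 0.286, 1.577, -0, 1.279, -0.15], TCP at [0.158, 0.656, 0.231] pointing down, gripper open.
Joint ranges: [-2.77, 2.77], [-0.9, 2.22], [0.21, 2.48], [-1.53, 4.67], [0.24, 2.81], [-2.84, 2.84]. Speed limits (rad/s): [2.79, 2.79, 3.14, 3.14, 3.14, 3.14].

INTERFACE

Orientations are given as a unit quaternion [x, y, z, w].
In Python, from plant import readout, cams, sign_off, ctrl gives the robot as it stands. The module is installed in compiled form; this text tells all that it offers.
- The arm moves only by the tool step_arm, never from a script. Its argument "increments" is a list of rows, each a list of 2 entries, a list of its own where there are three numbers: the shift along the world's x, y, z in mm, then the turn, a rotation vector about the world's x, y, z in rad. In form: [[[x, y, z], [rx, ry, rz]], ...]. A call has 1 to 8 rows; each row shifts and turns the commanded pose from where the row before left it; what a row does not reach is not made up. A row lasts 1/12 s, in which the tool goes at most 41.7 mm and 7.16 degrees, less where a joint would pass 70% of its speed; a pose out of reach is approached as far as the arm can. A call is refused whole if a number of a shift passes 41.7 or a number of a turn 0.125, either way. A call with a gripper value outside its range is refused whole. "fingers" is the opening, from -1 (shut) to 1 (fully open), set as the call begins (left out, the last holds). The fingers move at their own pace and stop on an object; "grip_force" is the grip in N (left out, the last holds). Time passes only in rows, so rows that do not move let the fingers close. It gives the time, the measured TCP pose, the force, the opening and the grip force at its end, in the units of the state.
- readout.get_state(): the state, without advancing time (a new reading comes with each control period).
- cams.read_camera(name): name is "scene" or "top"; returns the picture (400x640x3 uint8, red, green, blue); there is no depth.
- cams.get_calibration(name): a dict with "fx", "fy", "cx", "cy" (pixels), "eye" and "rotation" of the camera in the world. Camera axes: x right, y up, looking along -z (the intrinsics and any distortion apply to the point x, -y, -z); pixel columns grow to the right and rows downward; lengths in m; the calibration is good to about 2 mm. A picture is of the moment at which its call begins. get_calibration takes no time and is no camera call.
- sign_off(): hands the job in; it is judged then, once.
The state is a dict: "time": time; "qpos": joint angles; "dq": joint speeds; "joint_efforts": joint torques, N m; "eef_pos": TCP position; "tcp_rot": TCP orientation; "contact_force": force on the tool from outside, world axes, zero at the start; "wrist_torque": the same for the moment, N m; "opening": opening from 0.0 (shut) to 1.0 (fully open); "finger_force": force on a finger pad.
Only numpy, scipy, OpenCV 4.12 (cv2) and the standard library are available. Lean on these libraries where they do the work, as an engineer would, in place of code of your own. Each camera call takes 0.05 s, during which the arm holds its last target. There are 200 camera calls.

TASK

Pull the taller of the two plug-in relays out of its socket on the mounting plate (a sprung catch holds it in) and hold it up in front of the inspection viewer, turned so that its contact blades point straight into the lens, centred on it, with the blade tips about 10 cm from the glass and nothing touching the viewer. Leave the short relay plugged in and do not disturb the other things lying about. Finish while still gripping the relay there, motionless: do not put it down or let go.

Things in the scene. Friction and masses are not known exactly. Their poses are not given: they have to be found in the camera images.
- relay_tall: Taller plug-in relay: off-white case 38 (x) x 30 (y) x 62 mm (z), plugged in upright, 0.08 to 0.17 kg. Origin: centre of the case's underside, which rests on the socket's mouth; +z to its top (at +62 mm). Below it a black foot in the socket (neck 26 x 15 x 12 mm, then lip 26 x 22 x 8 mm), then brass blades from -20 to -28 mm. Grip the case's upper half from above.
- blades (a point): Middle of the tall relay's blade tips, 28 mm below the underside of its case; same axes as the relay. Blades point along its -z.
- relay_short: The shorter plug-in relay, alike but with a case only 38 mm tall; same origin and axes. It stays plugged in.
- panel: Fixed tan mounting plate 200 (x) x 270 (y) x 6 mm on the bench; origin: centre of its underside, z up. Two identical black sockets at x = 0, y = -65 and +65 mm. The relays' axes are parallel to the plate's. Terminals and contactor (to 54 mm high, x = 47 to 93 mm) and a wiring duct (35 mm high, x = -96 to -68 mm) line its edges.
- socket0 (a point): Centre of the mouth of the plate's -y socket: 64 x 48 mm, 40 mm above the plate's origin; either socket may hold the tall relay. In its +y side a sprung catch (round nose, 2 mm overlap) snaps over the foot's lip: a straight pull up of about 6 to 15 N does it; the catch lets go after 16 to 20 mm, blades clear after 28 mm. The catch's steel tab stands 6.5 mm above the mouth.
- socket1 (a point): Centre of the mouth of the plate's +y socket, identical to the other, with the same catch.
- lens (a point): Centre of the viewer's round lens glass (36 mm across, in a white ring lamp 62 mm across on a black barrel 68 mm across), 115 mm above the bench. Its z axis is the viewing axis, out of the glass: 40 degrees from vertical, leaning towards the robot's side (towards -x when the viewer's yaw is 0). y is horizontal.
- viewer: Fixed inspection viewer: white base 130 x 100 x 14 mm with two upright cheeks 98 mm high holding the slanted barrel. Origin: on the bench, under a point 5 mm behind the lens centre; it looks up along its -x side.
- end_stop: Loose grey plastic block 22 x 36 x 18 mm lying on the mounting plate between duct and sockets; origin at underside. Leave alone.
- screwdriver: Red-handled screwdriver, 190 mm, lying beyond the plate. Leave alone.
- crimper: Crimping pliers, 200 mm long, lying on the bench. Leave alone.
- nut_box: Open cardboard box of nuts, 110 x 90 x 45 mm. Leave alone.
- tape_roll: Black tape roll, 84 mm across, 18 mm high. Leave alone.
- spare_terminals: Loose row of grey terminals, 90 x 40 x 30 mm. Leave alone.
Not all that is in view belongs to the job. What is shaped like the relay_tall but orange or red is not meant.

How it is judged:
By the outcome, as a careful person would: the job done as asked, in the order asked, and still so for the second after the job is handed in, while the arm keeps its last pose, push and grip.
It also fails if it takes over 35 s, if anything falls off the work surface, if the arm or the gripper's body presses on something with over 40 N, if the wrist force passes 120 N, or if a joint passes its speed limit or range.

## Working session

There is one attempt and no reset: what is moved stays moved. The work goes in short steps, Python scripts to look and compute and a tool call to move; the robot and the scene stay as the last step left them, time stands still between calls to the robot, and variables do not carry over. Pictures are saved under pics/ and viewed, at most 10 in all, crops included, and the job is handed in when it is done.

Besides the shell and the picture viewer there is one more tool, called as name(argument=value, ...), one argument or row to a line, values as JSON. step_arm: Moves the arm, as the interface text tells. Its arguments: {"type":"object","properties":{"increments":{"type":"array","items":{"type":"array"}},"fingers":{"type":"number"},"grip_force":{"type":"number"}},"required":["increments"]}

```bash
mkdir -p pics
python3 - <<'E'
from plant import readout,cams,ctrl
import cv2
for n in("scene","top"):
    cv2.imwrite(f"pics/{n}0.png",cams.read_camera(n)[:,:,::-1]); print(n,cams.get_calibration(n))
print(readout.get_state(),ctrl.hold_point_z)
E
```

```text
scene {'fx': 417.92943600397365, 'fy': 417.92943600397365, 'cx': 316.0657526541652, 'cy': 201.5912331727355, 'eye': array([1.14600046, 0.46985899, 0.98124687]), 'rotation': array([0.14872777, 0.31058226, 0.85890417, 0.37908092])}
top {'fx': 449.9216776711889, 'fy': 449.9216776711889, 'cx': 318.6793663043511, 'cy': 198.32097059096975, 'eye': array([ 0.34594232, -0.00441242,  1.21421078]), 'rotation': array([ 0.07332613, -0.07048604, -0.69739277,  0.70943521])}
{'time': 0.1, 'qpos': array([ 1.18500481e+00,  2.87117739e-01,  1.57803961e+00, -1.68870144e-05,
        1.27858424e+00, -1.49992409e-01]), 'dq': array([-0.00177352, -0.00271696, -0.00176644, -0.00128446,  0.00077291,
       -0.00077201]), 'joint_efforts': array([-5.31358146e-04, -4.07300019e+01, -2.93698025e+01, -1.80324532e-04,
        3.44086729e-03, -9.87133404e-06]), 'eef_pos': array([0.15743767, 0.65577191, 0.2300535 ]), 'tcp_rot': array([ 1.17624110e-01,  9.93057609e-01, -1.03827935e-03, -2.76615314e-04]), 'contact_force': array([ 0.72973104,  0.28517137, -0.29077011]), 'wrist_torque': array([ 0.02568708, -0.06172522,  0.03851165]), 'finger_force': 0.0, 'opening': 0.9991280843448181} 0.0187
```

View pics/scene0.png

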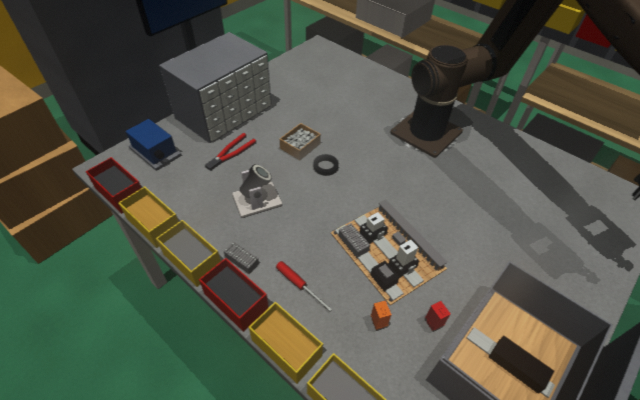

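View pics/top0.png

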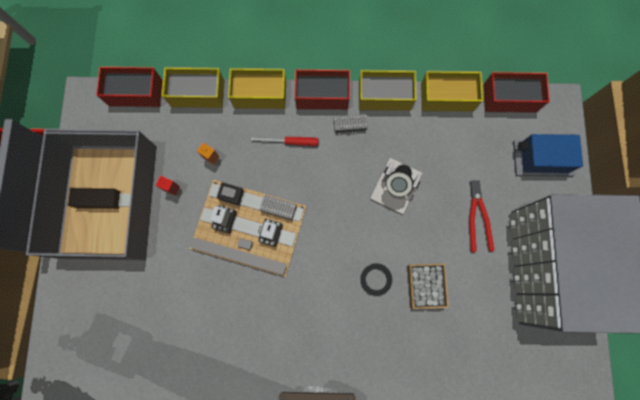

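The scene view shows white-topped relays at (376,218) and (406,252), with orange and red decoys at (381,316) and (438,315) and the viewer at (257,190). In the top view the relays are at (223,217) and (271,232), the decoys at (207,152) and (167,186), and the lens at (399,184). The scene's (406,252), which is the top view's (223,217), looks taller, so I'll check it in a close crop.

Run:
```python
import cv2,numpy as np
s=cv2.imread("pics/scene0.png");t=cv2.imread("pics/top0.png")
r=lambda i,x,y,w,h,k:cv2.resize(i[y:y+h,x:x+w],None,fx=k,fy=k,interpolation=cv2.INTER_CUBIC)
a=r(s,325,195,130,100,6);cv2.imwrite("pics/c1.png",a)
a=r(t,185,175,130,100,6);cv2.imwrite("pics/c2.png",a)
b=np.hstack([r(s,225,155,65,65,6),r(t,367,152,65,65,6)]);cv2.imwrite("pics/c3.png",b)
```

```text
(no output)
```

View pics/c1.png

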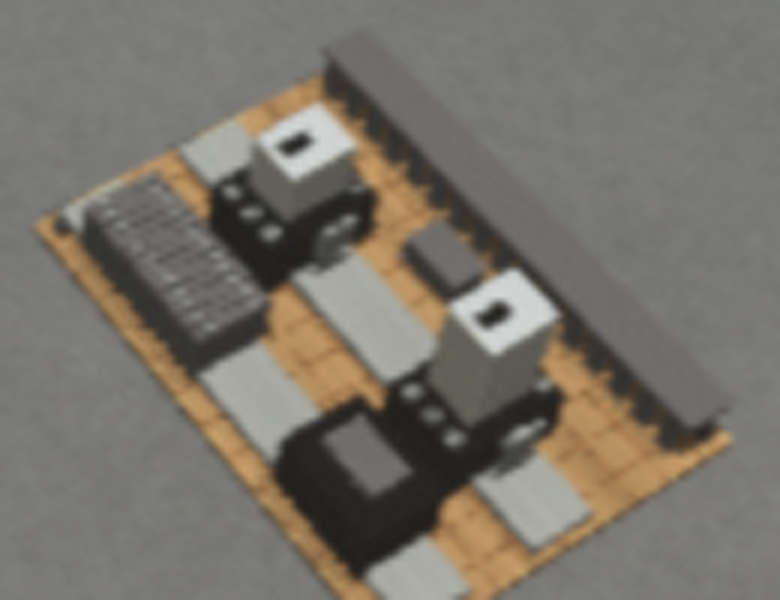

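View pics/c2.png

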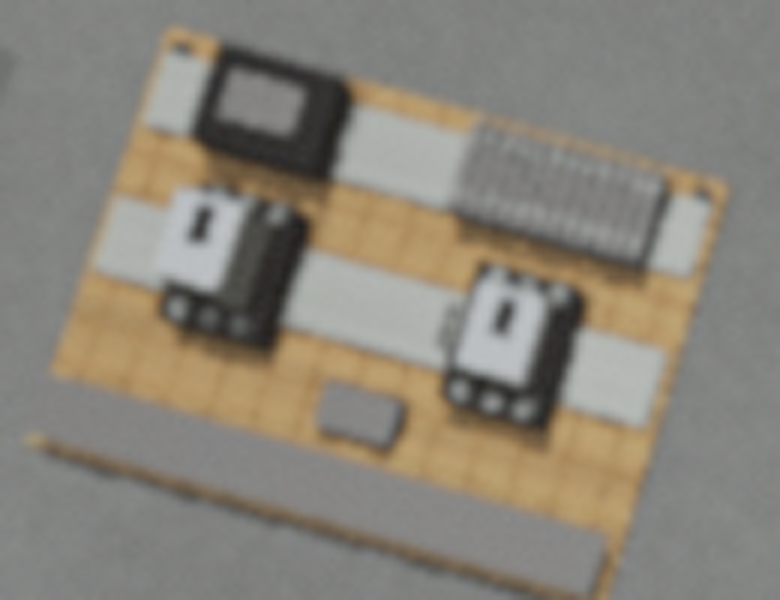

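View pics/c3.png

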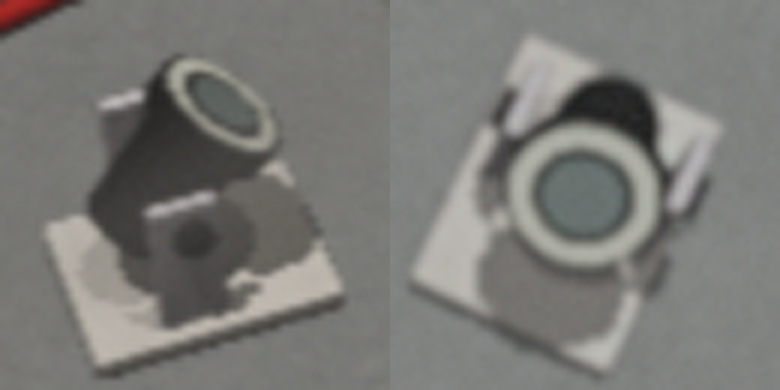

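The tall relay is in socket1, the +y one (scene (408,247), top (219,214)). The short one is at (375,219) and (269,229). The orange and red blocks are off the plate.

```bash
cat > h.py <<'E'
import numpy as np
from scipy.spatial.transform import Rotation as R
from scipy.optimize import least_squares
from plant import cams
C={n:cams.get_calibration(n) for n in("scene","top")}
def proj(n,P):
    c=C[n];p=R.from_quat(c["rotation"]).inv().apply(np.atleast_2d(P)-c["eye"])
    return np.c_[c["cx"]+c["fx"]*p[:,0]/-p[:,2],c["cy"]-c["fy"]*p[:,1]/-p[:,2]]
def px(pts,ox,oy,k=6): return (np.array(pts,float)+.5)/k-.5+[ox,oy]
def tri(a,b): # dict name->px
    return least_squares(lambda P:np.r_[proj("scene",P)[0]-a,proj("top",P)[0]-b],[.6,0,.1])
E
cat > fit.py <<'E'
from h import *
sp=lambda p:px(p,325,195); tp=lambda p:px(p,185,175)
S=lambda p:px(p,225,155); T=lambda p:px(np.array(p)-[390,0],367,152)
# order ++,+-,--,-+
tt=tp([(178,186),(246,200),(225,290),(158,268)]);ts=sp([(497,355),(447,310),(515,268),(560,315)])
ht=tp([(475,270),(550,290),(525,388),(457,365)]);hs=sp([(293,183),(252,148),(320,103),(355,148)])
ht=tp([(475,270),(550,290),(525,388),(457,365)])
for n,a,b in(("tall",ts,tt),("short",hs,ht)):
    r=tri(a.mean(0),b.mean(0));print(n,"top",r.x.round(4),"res",r.fun.round(2))
r=tri(S([(221,103)])[0],T([(584,194)])[0]);L=r.x;print("lens",L.round(4),r.fun.round(2))
sq=np.array([(1,1),(1,-1),(-1,-1),(-1,1)])
loc=[np.c_[sq*[.019,.015]+[0,.065],[.102]*4],np.c_[sq*[.019,.015]-[0,.065],[.078]*4]]
pl=np.array([(.1,.135,.006),(.1,-.135,.006),(-.1,.135,0.006)])
def W(q,l): return R.from_euler("z",q[2]).apply(l)+[q[0],q[1],q[3]]
def f(q):
    return np.r_[(proj("top",W(q,loc[0]))-tt).ravel(),(proj("scene",W(q,loc[0]))-ts).ravel(),(proj("top",W(q,loc[1]))-ht).ravel(),(proj("scene",W(q,loc[1]))-hs).ravel(),
     (proj("top",W(q,pl))-tp([(165,28),(727,183),(25,440)])).ravel(),(proj("scene",W(q,pl[1:]))-sp([(40,225),(733,440)])).ravel()]
r=least_squares(f,[.6,.2,-.2,0],loss="soft_l1");print("plate",r.x.round(4));print(r.fun.round(1))
print("tall relay origin",W(r.x,[0,.065,.04]).round(4))
b=np.c_[np.array([(1,1),(1,-1),(-1,1),(-1,-1)])*[.065,.05],[.014]*4]
bt=T([(530,35),(722,125),(412,285),(605,372)]);bs=S([(45,228),(100,370),(343,298)])
# which scene corners: try all
import itertools
best=min((least_squares(lambda q:np.r_[(proj("top",W(np.r_[q,0],b))-bt).ravel(),(proj("scene",W(np.r_[q,0],b[list(k)]))-bs).ravel()],[L[0],L[1],-.45],loss="soft_l1") for k in itertools.permutations(range(4),3)),key=lambda r:r.cost)
print("viewer base",best.x.round(4),best.fun.round(1))
y=best.x[2];a=R.from_euler("z",y).apply([-np.sin(np.radians(40)),0,np.cos(np.radians(40))]);print("axis",a,"lens-base in viewer frame",R.from_euler("z",-y).apply(L-[*best.x[:2],0]))
E
python3 fit.py
```

```text
tall top [0.5309 0.2554 0.1   ] res [-0.77 -0.08 -0.69  0.34]
short top [0.498  0.1304 0.0747] res [-0.41 -0.06 -0.34  0.18]
lens [ 0.6128 -0.1982  0.1161] [-0.16 -0.05 -0.12  0.08]
plate [ 0.5144  0.1932 -0.2572 -0.0017]
[-0.3 -0.1 -0.3  0.8 -1.5  0.2 -1.8  0.6 -1.   0.4 -0.4 -0.5 -0.5 -0.
 -0.2  0.3  0.6  1.2 -0.6  1.  -0.8 -1.  -0.8 -0.4 -0.3 -0.1 -0.3 -1.6
 -0.8  0.2  0.2 -0.2  0.3 -0.2  0.2 -0.1 -0.   0.7 -1.6  0.1 -0.3  0.2]
tall relay origin [0.5309 0.2561 0.0383]
viewer base [ 0.6341 -0.2077 -0.4374] [-1.1 -0.4 -0.  -0.1 -1.1 -0.9  0.3  0.5 -0.6 -0.7 -0.6 -0.7  0.6 -1.4]
axis [-0.58226576  0.27229119  0.76604444] lens-base in viewer frame [-0.02331073 -0.00050748  0.11611543]
```

The relay origin is at (0.531, 0.256, 0.039) with yaw -0.257, and the lens is at (0.613, -0.198, 0.1155) with yaw -0.437. The heights agree with the text. Moving above the relay, with the fingers closing along its y.

step_arm(
  increments=[
    [[15, -16, 0], [0, 0, -0.005]],
    [[26, -28, 0], [0, 0, -0.005]],
    [[26, -28, 0], [0, 0, -0.005]],
    [[26, -28, 0], [0, 0, -0.006]],
    [[26, -28, 0], [0, 0, 0]],
    [[26, -28, 0], [0, 0, 0]],
    [[26, -28, 0], [0, 0, 0]],
    [[26, -28, 0], [0, 0, 0]],
  ],
  fingers=1,
)

```text
time: 0.77
eef_pos: [0.3553, 0.4426, 0.2308]
tcp_rot: [0.128, 0.992, -0.0, -0.0]
contact_force: [-0.2, 1.4, 0.1]
opening: 0.998
finger_force: 0.0
```

step_arm(
  increments=[
    [[26, -28, 0], [0, 0, 0]],
    [[26, -28, 0], [0, 0, 0]],
    [[26, -28, 0], [0, 0, 0]],
    [[26, -28, 0], [0, 0, 0]],
    [[26, -28, 0], [0, 0, -0.001]],
    [[26, -28, -10], [0, 0, 0]],
    [[26, -28, -20], [0, 0, 0]],
    [[20.5, -20, -20], [0, 0, 0]],
  ],
)

```text
time: 1.43
eef_pos: [0.5584, 0.227, 0.1823]
tcp_rot: [0.129, 0.992, 0.0, 0.001]
contact_force: [-0.2, 0.9, 0.2]
opening: 1.006
finger_force: 0.0
```

step_arm(
  increments=[
    [[0, 0, 0], [0, 0, 0]],
    [[0, 0, 0], [0, 0, 0]],
    [[0, 0, 0], [0, 0, 0]],
  ],
)

```text
time: 1.68
eef_pos: [0.5559, 0.2295, 0.1819]
tcp_rot: [0.129, 0.992, 0.0, -0.0]
contact_force: [-0.0, 0.8, 0.2]
opening: 1.004
finger_force: 0.0
```

Run:
```python
from h import *
from plant import readout
import cv2
s=readout.get_state();print({k:np.round(s[k],4) for k in("time","qpos","eef_pos","tcp_rot","contact_force","opening")})
M=R.from_quat(s["tcp_rot"]).as_matrix();print(M.round(4),np.arctan2(M[1,1],M[0,1]))
a=cams.read_camera("scene")[:,:,::-1];t=cams.read_camera("top")[:,:,::-1]
r=lambda i,x,y:cv2.resize(i[y:y+90,x:x+65],None,fx=6,fy=6,interpolation=cv2.INTER_CUBIC)
cv2.imwrite("pics/d1.png",np.hstack([r(a,375,195),r(t,185,175)]))
```

```text
{'time': np.float64(1.6833), 'qpos': array([ 2.2280e-01,  1.7130e-01,  1.8066e+00,  5.0000e-04,  1.1645e+00,
       -1.0901e+00]), 'eef_pos': array([0.5559, 0.2295, 0.1819]), 'tcp_rot': array([ 1.287e-01,  9.917e-01,  1.000e-04, -5.000e-04]), 'contact_force': array([-0.037 ,  0.8134,  0.1735]), 'opening': np.float64(1.0035)}
[[-9.669e-01  2.552e-01 -9.000e-04]
 [ 2.552e-01  9.669e-01  3.000e-04]
 [ 1.000e-03  0.000e+00 -1.000e+00]] 1.3127582765108738
```

View pics/d1.png

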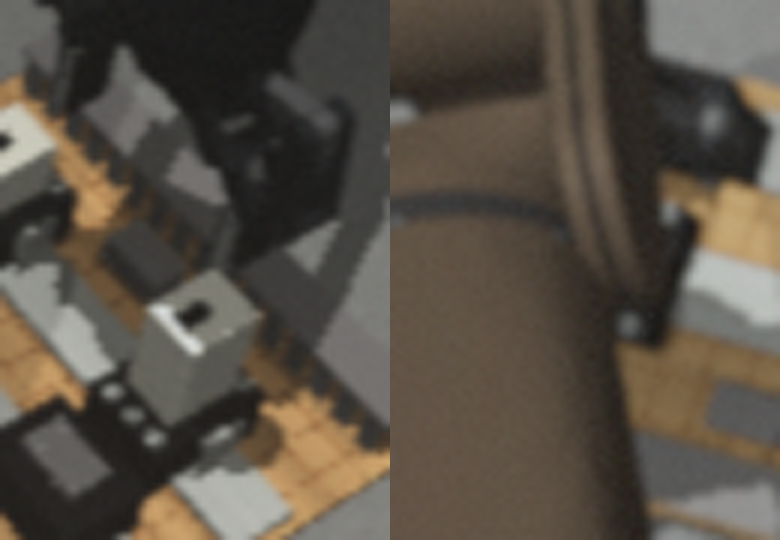

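The picture shows the tall relay at crop (195,340), still seated, with the gripper above it. The TCP is 25 mm past the target in x and 26 mm in y, so I'll correct that and descend.

step_arm(
  increments=[
    [[-13, 13, 0], [0, 0, 0]],
    [[-12, 13.2, 0], [0, 0, 0]],
    [[0, 0, -15], [0, 0, 0]],
    [[0, 0, -20], [0, 0, 0]],
    [[0, 0, -15], [0, 0, 0]],
    [[0, 0, 0], [0, 0, 0]],
    [[0, 0, 0], [0, 0, 0]],
  ],
)

```text
time: 2.37
eef_pos: [0.5304, 0.2564, 0.1322]
tcp_rot: [0.128, 0.992, -0.0, -0.0]
contact_force: [-0.3, 0.5, -0.1]
opening: 0.996
finger_force: 0.0
```

Run:
```python
from h import *
from plant import readout
import cv2
s=readout.get_state();print({k:np.round(s[k],4) for k in("time","eef_pos","contact_force")})
a=cams.read_camera("scene")[:,:,::-1]
cv2.imwrite("pics/e1.png",cv2.resize(a[160:260,345:475],None,fx=6,fy=6,interpolation=cv2.INTER_CUBIC))
```

```text
{'time': np.float64(2.3667), 'eef_pos': array([0.5304, 0.2564, 0.1322]), 'contact_force': array([-0.2573,  0.517 , -0.0743])}
```

View pics/e1.png

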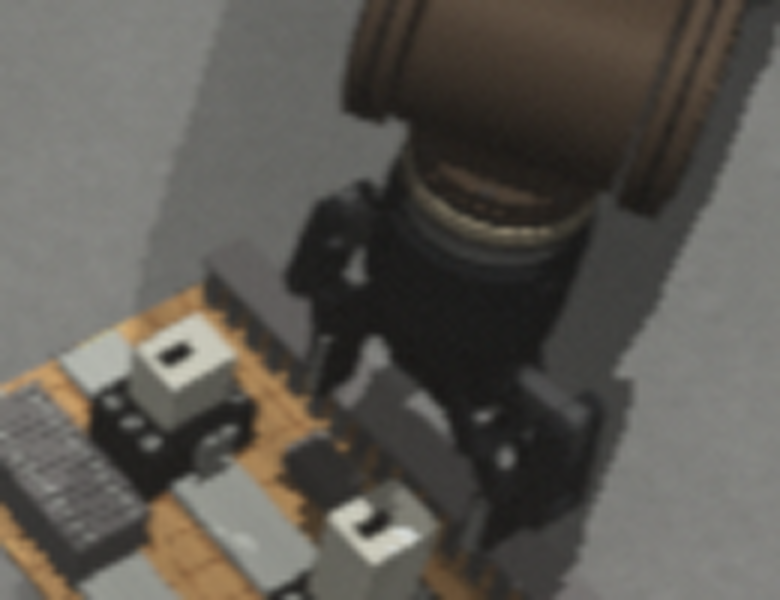

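Run:
```python
from h import *
Rz=R.from_euler("z",-.257)
for z in(.1322,.1452):
  for x in(-.011,.011):
    P=Rz.apply([[x,y,0] for y in(-.057,-.0425,.0425,.057)])+[.5304,.2564,z]
    print(z,x,((proj("scene",P)+.5-[345,160])*6-.5).round().tolist())
print(((proj("scene",[[.5309,.2558,.102]])+.5-[345,160])*6-.5))
```

```text
0.1322 -0.011 [[328.0, 375.0], [350.0, 398.0], [488.0, 539.0], [512.0, 564.0]]
0.1322 0.011 [[288.0, 397.0], [310.0, 420.0], [447.0, 563.0], [472.0, 589.0]]
0.1452 -0.011 [[333.0, 356.0], [355.0, 379.0], [495.0, 521.0], [520.0, 546.0]]
0.1452 0.011 [[293.0, 378.0], [316.0, 402.0], [454.0, 545.0], [479.0, 571.0]]
[[381.80870073 519.32391166]]
```

The projections agree with the picture: fingertips near (320,400) and (490,545), relay top at (382,527). Descending and gripping.

step_arm(
  increments=[
    [[0, 0, -12], [0, 0, 0]],
    [[0, 0, -16], [0, 0, 0]],
    [[0, 0, -16], [0, 0, 0]],
    [[0, 0, -12], [0, 0, 0]],
    [[0, 0, -9], [0, 0, 0]],
    [[0, 0, 0], [0, 0, 0]],
    [[0, 0, 0], [0, 0, 0]],
  ],
)

```text
time: 3.0
eef_pos: [0.5313, 0.2555, 0.0668]
tcp_rot: [0.129, 0.992, -0.0, -0.0]
contact_force: [0.1, -0.8, 0.7]
opening: 0.999
finger_force: 0.0
```

step_arm(
  increments=[
    [[0, 0, 0], [0, 0, 0]],
    [[0, 0, 0], [0, 0, 0]],
    [[0, 0, 0], [0, 0, 0]],
    [[0, 0, 0], [0, 0, 0]],
    [[0, 0, 0], [0, 0, 0]],
    [[0, 0, 0], [0, 0, 0]],
    [[0, 0, 0], [0, 0, 0]],
    [[0, 0, 0], [0, 0, 0]],
  ],
  fingers=-1,
  grip_force=60,
)

```text
time: 3.67
eef_pos: [0.5318, 0.2556, 0.0677]
tcp_rot: [0.129, 0.992, 0.0, 0.001]
contact_force: [-0.1, 0.4, 3.2]
opening: 0.344
finger_force: 59.6
```

step_arm(
  increments=[
    [[0, 0, 4], [0, 0, 0]],
    [[0, 0, 4], [0, 0, 0]],
    [[0, 0, 4], [0, 0, 0]],
    [[0, 0, 4], [0, 0, 0]],
    [[0, 0, 4], [0, 0, 0]],
    [[0, 0, 4], [0, 0, 0]],
    [[0, 0, 4], [0, 0, 0]],
    [[0, 0, 4], [0, 0, 0]],
  ],
)

```text
time: 4.33
eef_pos: [0.5315, 0.2554, 0.1004]
tcp_rot: [0.128, 0.992, -0.0, 0.0]
contact_force: [-0.1, 0.1, -0.6]
opening: 0.346
finger_force: 62.1
```

step_arm(
  increments=[
    [[0, 0, 8], [0, 0, 0]],
    [[0, 0, 15], [0, 0, 0]],
    [[0, 0, 20], [0, 0, 0]],
    [[0, 0, 20], [0, 0, 0]],
    [[0, 0, 20], [0, 0, 0]],
    [[0, 0, 12], [0, 0, 0]],
    [[0, 0, 0], [0, 0, 0]],
    [[0, 0, 0], [0, 0, 0]],
  ],
)

```text
time: 5.0
eef_pos: [0.5315, 0.2555, 0.1949]
tcp_rot: [0.129, 0.992, 0.0, 0.001]
contact_force: [-0.5, 0.5, -0.8]
opening: 0.343
finger_force: 62.1
```

Run:
```python
from h import *
from plant import readout
import cv2
s=readout.get_state();print({k:np.round(s[k],4) for k in("time","qpos","eef_pos","tcp_rot","contact_force","opening")})
a=cams.read_camera("scene")[:,:,::-1]
cv2.imwrite("pics/g1.png",cv2.resize(a[160:260,345:475],None,fx=6,fy=6,interpolation=cv2.INTER_CUBIC))
# target: tool frame
y=-.4374;t=np.radians(40)
zz=R.from_euler("z",y).apply([np.sin(t),0,-np.cos(t)]);yy=R.from_euler("z",y).apply([np.cos(t),0,np.sin(t)])
M=np.c_[np.cross(yy,zz),yy,zz]
M0=R.from_quat(s["tcp_rot"])
print("turn",(R.from_matrix(M)*M0.inv()).as_rotvec(), "yaw part",y-1.313)
print("tilt axis",R.from_euler("z",y).apply([0,-1,0])*t)
```

```text
{'time': np.float64(5.0), 'qpos': array([ 0.2762,  0.1321,  1.8259, -0.    ,  1.182 , -1.0368]), 'eef_pos': array([0.5315, 0.2555, 0.1949]), 'tcp_rot': array([1.285e-01, 9.917e-01, 3.000e-04, 7.000e-04]), 'contact_force': array([-0.5027,  0.4739, -0.8212]), 'opening': np.float64(0.3432)}
turn [ 0.33682693 -0.71594823 -1.67051482] yaw part -1.7504
tilt axis [-0.29571859 -0.63240682  0.        ]
```

View pics/g1.png

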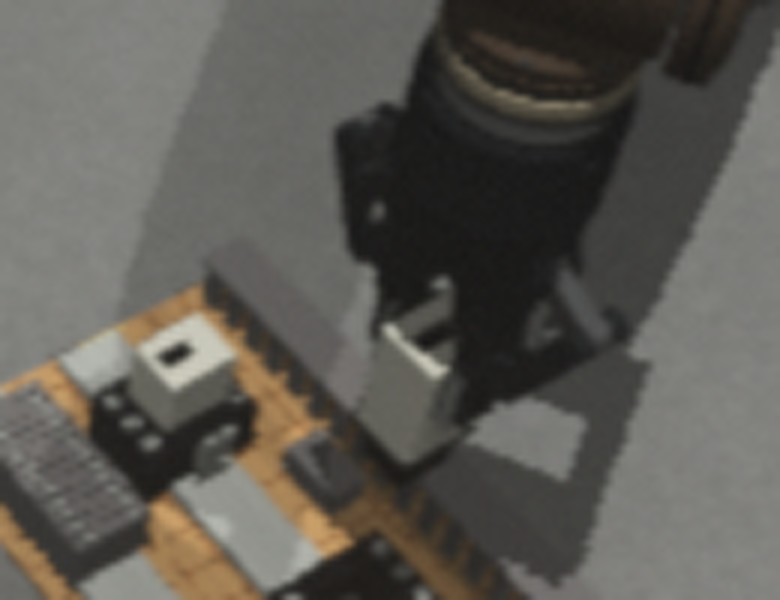

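The relay is out: case at crop (410,400), foot and blades clear, short relay still seated at (185,360). I'll use the spin that keeps the finger line horizontal, which needs little yaw. The target TCP is about (0.522, -0.156, 0.235), with a yaw of -0.18 and a 40° tilt.

step_arm(
  increments=[
    [[0, -10, 6], [0, 0, -0.022]],
    [[0, -20, 6], [0, 0, -0.022]],
    [[0, -28, 6], [0, 0, -0.022]],
    [[0, -28, 6], [0, 0, -0.022]],
    [[0, -28, 6], [0, 0, -0.022]],
    [[0, -28, 6], [0, 0, -0.022]],
    [[0, -28, 6], [0, 0, -0.022]],
    [[0, -28, 6], [0, 0, -0.023]],
  ],
)

```text
time: 5.72
eef_pos: [0.5302, 0.0556, 0.2409]
tcp_rot: [0.217, 0.976, -0.0, -0.001]
contact_force: [-0.1, 0.5, -1.6]
opening: 0.339
finger_force: 62.1
```

step_arm(
  increments=[
    [[-1, -28, 2], [-0.02, -0.04, 0]],
    [[-1, -28, 2], [-0.027, -0.058, 0]],
    [[-1, -28, 0], [-0.027, -0.058, 0]],
    [[-1, -28, 0], [-0.027, -0.058, 0]],
    [[-1, -28, 0], [-0.027, -0.058, 0]],
    [[-1, -28, 0], [-0.027, -0.058, 0]],
    [[-1, -22, 0], [-0.027, -0.058, 0]],
    [[-1, -15, 0], [-0.027, -0.058, 0]],
  ],
)

```text
time: 6.38
eef_pos: [0.522, -0.1497, 0.2448]
tcp_rot: [0.211, 0.947, -0.054, 0.238]
contact_force: [-0.5, 0.6, -1.3]
opening: 0.344
finger_force: 62.1
```

step_arm(
  increments=[
    [[0, -8, 0], [-0.027, -0.058, 0]],
    [[0, 0, 0], [-0.027, -0.058, 0]],
    [[0, 0, 0], [-0.02, -0.043, 0]],
    [[0, 0, 0], [-0.01, -0.02, 0]],
    [[0, 0, 0], [0, 0, 0]],
    [[0, 0, 0], [0, 0, 0]],
    [[0, 0, 0], [0, 0, 0]],
  ],
)

```text
time: 6.97
eef_pos: [0.5231, -0.1558, 0.2457]
tcp_rot: [0.203, 0.919, -0.074, 0.329]
contact_force: [0.5, 0.0, -0.2]
opening: 0.344
finger_force: 62.1
```

```bash
cat > err.py <<'E'
from h import *
from plant import readout
s=readout.get_state();print({k:np.round(s[k],4) for k in("time","qpos","eef_pos","contact_force","opening")})
y=-.4374;t=np.radians(40);L=np.array([.6128,-.198,.1155])
zz=R.from_euler("z",y).apply([np.sin(t),0,-np.cos(t)]);yy=R.from_euler("z",y).apply([0,1,0])
M=np.c_[np.cross(yy,zz),yy,zz]
print("turn left",(R.from_matrix(M)*R.from_quat(s["tcp_rot"]).inv()).as_rotvec().round(4),"shift left mm",((L-.1555*zz-s["eef_pos"])*1000).round(1))
E
python3 err.py
```

```text
{'time': np.float64(6.9667), 'qpos': array([-0.4907, -0.3535,  2.2784,  0.0651,  0.5293, -1.6704]), 'eef_pos': array([ 0.5231, -0.1558,  0.2457]), 'contact_force': array([ 0.5452,  0.019 , -0.2459]), 'opening': np.float64(0.3441)}
turn left [-0.0019 -0.0092 -0.0011] shift left mm [ -0.8   0.1 -11. ]
```

step_arm(
  increments=[
    [[0, 0, -3], [-0.001, -0.005, -0.001]],
    [[-0.8, 0, -4], [-0.001, -0.004, 0]],
    [[0, 0, -3], [0, 0, 0]],
    [[0, 0, -1], [0, 0, 0]],
    [[0, 0, 0], [0, 0, 0]],
    [[0, 0, 0], [0, 0, 0]],
    [[0, 0, 0], [0, 0, 0]],
    [[0, 0, 0], [0, 0, 0]],
  ],
)

```text
time: 7.63
eef_pos: [0.5226, -0.1556, 0.2353]
tcp_rot: [0.203, 0.917, -0.074, 0.335]
contact_force: [-0.3, -0.2, -0.8]
opening: 0.345
finger_force: 62.1
```

```bash
python3 err.py
python3 - <<'E'
from h import *
import cv2
from plant import readout
s=readout.get_state()
a=cams.read_camera("scene")[:,:,::-1];t=cams.read_camera("top")[:,:,::-1]
r=lambda i,x,y:cv2.resize(i[y:y+100,x:x+66],None,fx=6,fy=6,interpolation=cv2.INTER_CUBIC)
cv2.imwrite("pics/k1.png",np.hstack([r(a,225,120),r(t,360,140)]))
# predicted relay case corners & blades in both crops
M=R.from_quat(s["tcp_rot"])
P=[(0,0,.0275)]+[(x,y,z) for z in(.0275,-.0345) for x in(-.019,.019) for y in(-.015,.015)]+[(0,0,.0555)]+[(0,0,.1555)]
W=M.apply(P)+s["eef_pos"]
for n,o,k in(("scene",(225,120),0),("top",(360,140),396)):
    print(n,((proj(n,W)+.5-o)*6-.5+[k,0]).round().astype(int).tolist())
E
```

```text
{'time': np.float64(7.6333), 'qpos': array([-0.4919, -0.3464,  2.2962,  0.0747,  0.494 , -1.6789]), 'eef_pos': array([ 0.5226, -0.1556,  0.2353]), 'contact_force': array([-0.2544, -0.1914, -0.7994]), 'opening': np.float64(0.3451)}
turn left [ 0.0008  0.0013 -0.0007] shift left mm [-0.4 -0.1 -0.7]
scene [[374, 116], [332, 83], [355, 123], [393, 108], [416, 148], [411, -21], [436, 19], [472, 7], [497, 47], [339, 160], [220, 313]]
top [[586, 396], [644, 372], [571, 338], [602, 452], [530, 418], [622, 446], [545, 409], [578, 529], [502, 493], [597, 365], [631, 265]]
```

View pics/k1.png

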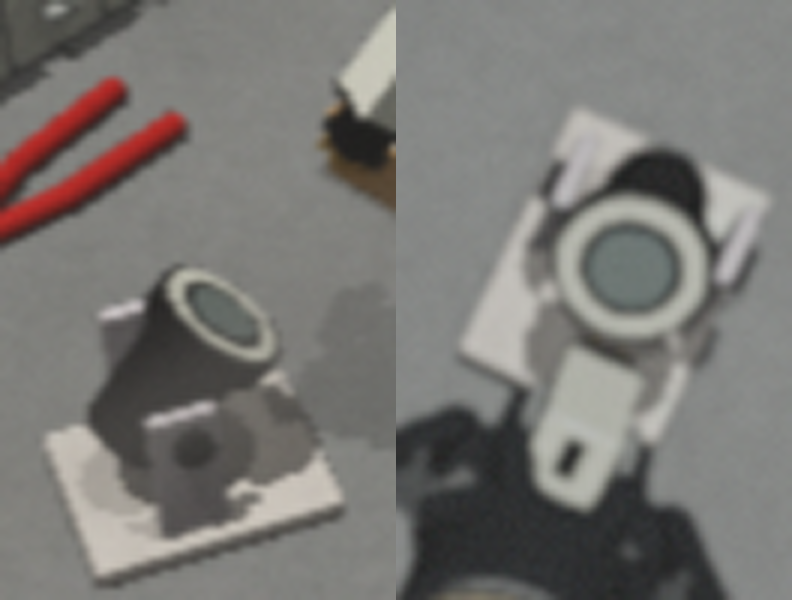

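The top crop shows the case underside edge at (570,342)–(644,375), within 4 px of prediction, and the lens at (631,266) in line with it. In the scene crop the blades near (328,150) are partly cut off, so I'll take one wider crop to check their centring.

Run:
```python
from h import *
import cv2
from plant import readout
s=readout.get_state()
a=cams.read_camera("scene")[:,:,::-1];t=cams.read_camera("top")[:,:,::-1]
r=lambda i,x,y:cv2.resize(i[y:y+40,x:x+50],None,fx=12,fy=12,interpolation=cv2.INTER_CUBIC)
cv2.imwrite("pics/k2.png",r(a,262,118))
M=R.from_quat(s["tcp_rot"])
f=lambda P:((proj("scene",M.apply(P)+s["eef_pos"])+.5-(262,118))*12-.5).round().astype(int).tolist()
q=[(-1,-1),(-1,1),(1,1),(1,-1)]
print("case",f([(x*.019,y*.015,.0275) for x,y in q]))
print("lip",f([(x*.013,y*.011,.0475) for x,y in q]))
print("tips",f([(x*.010,y*.007,.0555) for x,y in q]),f([(0,0,.0555)]))
```

```text
case [[221, 190], [266, 271], [389, 321], [343, 240]]
lip [[196, 273], [229, 333], [313, 366], [280, 307]]
tips [[192, 314], [213, 352], [278, 377], [257, 339]] [[235, 345]]
```

View pics/k2.png

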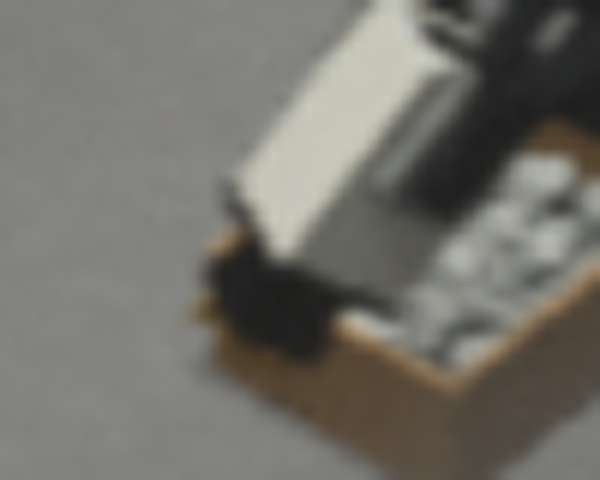

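The close view shows the lip and case corners within about 9 px at 12×, less than one camera pixel. The offset is about 2–3 mm back along the axis, and the brown below the lip is the nut box on the bench behind. Small trim towards the lens, then settle.

step_arm(
  increments=[
    [[0.8, -0.6, -2.2], [0.001, 0.001, -0.001]],
    [[0, 0, 0], [0, 0, 0]],
    [[0, 0, 0], [0, 0, 0]],
    [[0, 0, 0], [0, 0, 0]],
    [[0, 0, 0], [0, 0, 0]],
    [[0, 0, 0], [0, 0, 0]],
    [[0, 0, 0], [0, 0, 0]],
    [[0, 0, 0], [0, 0, 0]],
  ],
)

```text
time: 8.5
eef_pos: [0.5233, -0.1561, 0.2328]
tcp_rot: [0.204, 0.917, -0.074, 0.334]
contact_force: [0.0, -0.6, -1.3]
opening: 0.343
finger_force: 62.1
```

```bash
python3 err.py; python3 -c "from plant import sign_off;print(sign_off())"
```

```text
{'time': np.float64(8.5), 'qpos': array([-0.4922, -0.3404,  2.2961,  0.0748,  0.4898, -1.6783]), 'eef_pos': array([ 0.5233, -0.1561,  0.2328]), 'contact_force': array([ 0.0346, -0.6318, -1.3109]), 'opening': np.float64(0.3432)}
turn left [-0.0003 -0.      0.0004] shift left mm [-1.   0.5  1.8]
the job is handed in; nothing more can be done
None
```

I pulled the tall relay from its socket and handed the job in with it gripped still, blades pointing into the lens about 10 cm from the glass (to within a few mm by camera), and the short relay still plugged in.

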